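# Hinge check on two sample cases

### The job

One of the two grey sample cases has a worn lid hinge. First find out which by lifting a lid by its overhanging front edge to about half-way (some 45 degrees) and letting go: the sound lid stays up, the worn one falls shut. In the end the sound lid must stand about half open by itself, and the worn one must be shut with the larger of the two brass weights standing upright on it as a mark; leave the smaller weight and the other things alone.

Things in the scene. Friction and masses are not known exactly. Their poses are not given: they have to be found in the camera images.
- case_a: one of two grey sheet-metal sample cases that look alike, fixed to the bench: a box 150 mm deep (x), 150 mm wide (y) and 80 mm high with the lid shut. Origin: middle of its underside on the bench; z up, its front (away from the hinges) faces -x. A plain flat lid without handle is hinged along the back: the hinge axis is parallel to y, 80 mm behind the origin (+x) and 73 mm up. One of the two cases has a worn hinge and the other a sound friction hinge; it is not known which.
- lid_a (a joint): angle of the lid of case_a: 0 shut, grows as the front edge goes up, stop at 1.25 rad; 0.75 is about half-way up. Lifting the front edge takes 2 to 5 N. A sound hinge holds the lid at any angle where it is left; a worn one lets it fall shut within about a second.
- lid_a_lip (a point): the middle, from side to side, of the rounded front edge (nose) of case_a's lid, on the axis of that 8 mm round nose: with the lid shut it lies 98 mm in front of the middle of the case and 76 mm above the bench. The lid reaches 27 mm out over the front wall of the case, along its whole 154 mm width, and the space below this overhang is free down to the bench. From the hinge axis it is 178 mm away.
- lid_a_top (a point): middle of the flat upper face of the lid of case_a: with the lid shut 80 mm above the bench, 11 mm in front of the middle of the case. The free flat area reaches 87 mm to the front and 50 mm to the back of it, and 75 mm to each side.
- case_b: one of two grey sheet-metal sample cases that look alike, fixed to the bench: a box 150 mm deep (x), 150 mm wide (y) and 80 mm high with the lid shut. Origin: middle of its underside on the bench; z up, its front (away from the hinges) faces -x. A plain flat lid without handle is hinged along the back: the hinge axis is parallel to y, 80 mm behind the origin (+x) and 73 mm up. One of the two cases has a worn hinge and the other a sound friction hinge; it is not known which.
- lid_b (a joint): angle of the lid of case_b: 0 shut, grows as the front edge goes up, stop at 1.25 rad; 0.75 is about half-way up. Lifting the front edge takes 2 to 5 N. A sound hinge holds the lid at any angle where it is left; a worn one lets it fall shut within about a second.
- lid_b_lip (a point): the middle, from side to side, of the rounded front edge (nose) of case_b's lid, on the axis of that 8 mm round nose: with the lid shut it lies 98 mm in front of the middle of the case and 76 mm above the bench. The lid reaches 27 mm out over the front wall of the case, along its whole 154 mm width, and the space below this overhang is free down to the bench. From the hinge axis it is 178 mm away.
- lid_b_top (a point): middle of the flat upper face of the lid of case_b: with the lid shut 80 mm above the bench, 11 mm in front of the middle of the case. The free flat area reaches 87 mm to the front and 50 mm to the back of it, and 75 mm to each side.
- weight_large: the larger brass weight: an upright cylinder 22 mm across and 36 mm tall with a knob on top, about 100 g, standing on the bench left of the cases. Origin: middle of its underside; z up. Grip it across the body, about 12 mm up.
- weight_small: the smaller brass weight, 18 mm across and 28 mm tall, of the same shape, standing near the larger one. Origin: middle of its underside. To be left where it is.
- crucible: a bystander, to be left alone: white porcelain crucible, 37 mm across, 28 mm tall, on the bench. Origin: middle of its underside.
- matchbox: a bystander, to be left alone: small cardboard matchbox, 36 x 52 x 15 mm, on the bench. Origin: middle of its underside.
- dish: a bystander, to be left alone: round metal weighing dish, 59 mm across, 13 mm tall, on the bench. Origin: middle of its underside.

How it is judged:
By the outcome, as a careful person would: the job done as asked, in the order asked, and still so for the second after the job is handed in, with the robot touching nothing.
It also fails if it takes over 72 s, if anything falls off the work surface, if the arm or the gripper's body presses on something with over 40 N, if the wrist force passes 120 N, or if a joint passes its speed limit or range.

### The arm

A 6-joint arm with a two-finger parallel gripper is mounted at the origin on a cart in front of the work surface, level with it; the furniture and walls round the work are solid. World frame = base frame: x ahead of the robot, y to its left, z up, the work surface at z = 0. Lengths are in m, angles in rad, forces in N, time in s.
With the tool pointing down it reaches from about 0.375 to 0.9 m from the base axis. Payload 3.1 kg.
Tool frame: the origin (TCP) lies midway between the tips of the shut fingers; the grasp point (between the pads) lies 19 mm behind it; z points along the fingers, y is the direction in which the jaws open and shut (so a half turn about z gives the same grasp; the last joint's range is limited). The gripper opens to 85 mm and grips with 20 to 120 N. Pads are 22 mm wide; open, the fingers measure 114 mm over their backs; the gripper's body (76 mm by 85 mm) begins 54 mm behind the grasp point. The pads swing forward as they close: fully open they stand 13 mm farther back than shut.
Start: joints at [1.169, 0.527, 1.433, -0, 1.181, -0.178], TCP at [0.139, 0.609, 0.231] pointing down, gripper open.
Joint ranges: [-3.08, 3.08], [-0.75, 2.2], [0.22, 2.44], [-1.43, 4.57], [0, 2.65], [-2.85, 2.85]. Speed limits (rad/s): [2.79, 2.79, 3.14, 3.14, 3.14, 3.14].

### API

Orientations are given as a unit quaternion [x, y, z, w].
In Python, from station import manip gives the robot as it stands. The module is installed in compiled form; this text tells all that it offers.
- The arm moves only by the tool drive_tool, never from a script. Its argument "deltas" is one flat list of numbers, 4 for each row, row after row: the shift along the tool's x, y, z in cm, then the turn about the tool's z in degrees. A call has 1 to 12 rows; each row is the pose to reach, as a shift and turn from the pose measured when the call began, along the tool's axes at that moment; what a row does not reach only later rows make up. A row lasts 1/10 s, in which the tool goes at most 50 mm and 8.59 degrees, less where a joint would pass 70% of its speed; a pose out of reach is approached as far as the arm can. A call with a gripper value outside its range is refused whole. "hand" is the finger opening in cm, from 0 to 8.54, set as the call begins (left out, the last holds). The fingers move at their own pace and stop on an object; "squeeze" is the grip in N (left out, the last holds). Time passes only in rows, so rows that repeat a pose let the fingers close. It gives the time, the measured TCP pose, the force and the opening at its end, in the units of the state.
- manip.sense(): the state, without advancing time (a new reading comes with each control period).
- manip.snapshot(name): name is "scene" or "top"; returns a dict with "frame" (400x640x3 uint8, red, green, blue), "depth" (400x640 float32, m along the optical axis (not along the pixel's ray), 0 where there is no reading), "fx", "fy", "cx", "cy" (pixels), "R" (3x3) and "t" (3): a world point X has camera coordinates R X + t. Camera axes: x right, y down, z forward; pixel columns grow to the right and rows downward; lengths in m; the calibration is good to about 2 mm. A picture is of the moment at which its call begins.
- manip.sign_off(): hands the job in, once; it reports no verdict.
The state is a dict: "t": time; "q": joint angles; "qd": joint speeds; "tau": joint torques, N m; "tcp_pos": TCP position; "tool_rot": TCP orientation; "force": force on the tool from outside, world axes, zero at the start; "ft_torque": the same for the moment, N m; "finger_gap": opening from 0.0 (shut) to 1.0 (fully open).
Only numpy, scipy, OpenCV 4.12 (cv2) and the standard library are available. Lean on these libraries where they do the work, as an engineer would, in place of code of your own. Each camera call takes 0.05 s, during which the arm holds its last target.

## Working session

There is one attempt and no reset: what is moved stays moved. The work goes in short steps, Python scripts to look and compute and a tool call to move; the robot and the scene stay as the last step left them, time stands still between calls to the robot, and variables do not carry over. Pictures are saved under pics/ and viewed, and the job is handed in when it is done.

Besides the shell and the picture viewer there is one more tool, called after "Emit:" in YAML: its name, and indented under it one key for each argument. drive_tool: Moves the arm, as the interface text tells. Its arguments: {"type":"object","properties":{"deltas":{"type":"array"},"hand":{"type":"number"},"squeeze":{"type":"number"}},"required":["deltas"]}

```bash
mkdir -p pics; python3 - <<'E'
from station import manip
import cv2,numpy as np
s=manip.sense();print({k:np.round(v,3) for k,v in s.items()})
for n in("scene","top"):
    d=manip.snapshot(n);cv2.imwrite(f"pics/{n}0.png",d["frame"][:,:,::-1]);print(n,d["fx"],d["cx"],d["cy"],np.round(d["R"],3).tolist(),d["t"], -d["R"].T@d["t"])
E
```

```text
{'t': np.float64(0.0), 'q': array([ 1.168,  0.528,  1.434,  0.   ,  1.181, -0.179]), 'qd': array([ 0.001,  0.001,  0.   , -0.001,  0.   ,  0.001]), 'tau': array([-1.0000e-03, -4.4235e+01, -1.7803e+01, -0.0000e+00,  8.0000e-03,
        0.0000e+00]), 'tcp_pos': array([0.138, 0.609, 0.23 ]), 'tool_rot': array([ 0.112,  0.994, -0.001, -0.   ]), 'force': array([-0.418,  0.349,  0.614]), 'ft_torque': array([ 0.029,  0.025, -0.025]), 'finger_gap': np.float64(1.0)}
scene 442.8469620565735 318.4042207863225 204.5857569209091 [[0.666, -0.746, -0.019], [-0.557, -0.48, -0.677], [0.496, 0.461, -0.736]] [-0.25823944  0.40164443  1.01981089] [-0.1102543  -0.46996343  1.01734875]
top 365.20385306919 322.75805982646375 193.93082812253667 [[0.029, -0.999, 0.037], [-0.991, -0.034, -0.13], [0.131, -0.033, -0.991]] [0.09001434 0.53429612 1.0792471 ] [0.38578415 0.1439821  1.13524842]
```

View pics/scene0.png

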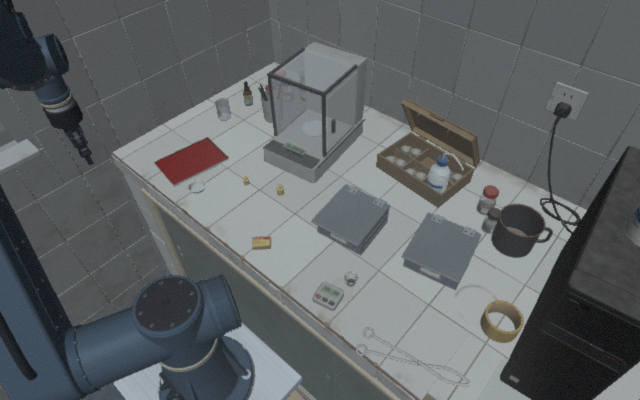

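View pics/top0.png

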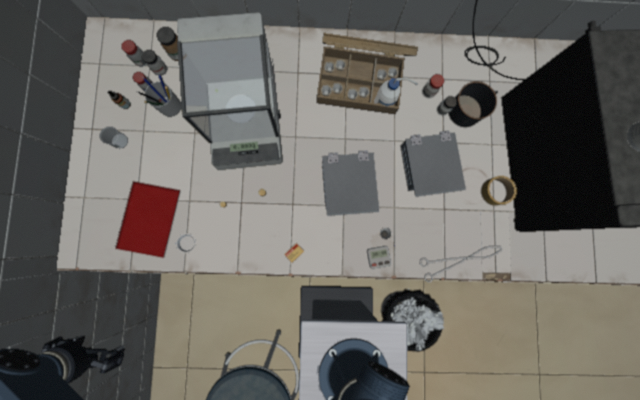

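The top view shows the lids at about (350,183) and (434,163). The brass weights are at (263,192) and (223,204), the matchbox is at (294,253), the dish at (186,242), and the crucible at about (385,233). Next I'll measure the lids and weights.

```bash
cat > h.py <<'E'
from station import manip
import cv2,numpy as np
def ray(d,uv,z):
    uv=np.atleast_2d(np.array(uv,float)); c=-d["R"].T@d["t"]
    v=np.c_[(uv[:,0]-d["cx"])/d["fx"],(uv[:,1]-d["cy"])/d["fy"],np.ones(len(uv))]@d["R"]
    return c+v*((z-c[2])/v[:,2])[:,None]
def pts(d):
    V,U=np.mgrid[0:400,0:640];Z=d["depth"]
    P=np.stack([(U-d["cx"])/d["fx"]*Z,(V-d["cy"])/d["fy"]*Z,Z],-1)
    return (P-d["t"])@d["R"]
E
python3 - <<'E'
from h import *
for n in("top","scene"):
    d=manip.snapshot(n);P=pts(d);np.savez(f"{n}.npz",**d)
    m=((abs(P[...,2]-.08)<.012)&(d["depth"]>0)&(P[...,0]>.3)&(P[...,0]<.8)&(abs(P[...,1])<.4)).astype(np.uint8)
    m=cv2.morphologyEx(m,cv2.MORPH_OPEN,np.ones((5,5)))
    cs,_=cv2.findContours(m,cv2.RETR_EXTERNAL,cv2.CHAIN_APPROX_NONE)
    for c in cs:
        if cv2.contourArea(c)<500: continue
        W=ray(d,c[:,0]+0.0,.08)[:,:2]; r=cv2.minAreaRect((W*1000).astype(np.float32))
        mm=np.zeros_like(m);cv2.drawContours(mm,[c],-1,1,-1)
        print(n,"lid",cv2.boundingRect(c),r,"z",np.median(P[mm>0][:,2]),'box',cv2.boxPoints(r).round().tolist())
    f=d["frame"];hsv=cv2.cvtColor(f,cv2.COLOR_RGB2HSV)
    m=((hsv[...,0]>12)&(hsv[...,0]<32)&(hsv[...,1]>90)&(P[...,1]>.1)&(P[...,0]<.62)&(P[...,0]>.25)).astype(np.uint8)
    k,l,st,ce=cv2.connectedComponentsWithStats(m)
    for i in range(1,k):
        if st[i,4]>8: print(n,"brass",st[i],ce[i].round(1),ray(d,ce[i],.02).round(4),"zmax",np.percentile(P[l==i][:,2],[10,90]).round(3))
    x=[210,170,80,60] if n=="top" else [225,165,80,60]
    cv2.imwrite(f"pics/{n}_w.png",cv2.resize(f[x[1]:x[1]+x[3],x[0]:x[0]+x[2],::-1],None,fx=8,fy=8,interpolation=cv2.INTER_CUBIC))
E
```

```text
top lid (322, 151, 57, 64) ((562.704345703125, 30.374256134033203), (183.43670654296875, 153.80580139160156), 6.280125141143799) z 0.0809254282848389 box [[463.0, 97.0], [480.0, -56.0], [662.0, -36.0], [645.0, 117.0]]
top lid (225, 137, 54, 27) ((651.631591796875, 323.135498046875), (75.34493255615234, 158.1422576904297), 8.033723831176758) z 0.07479125325031494 box [[603.0, 396.0], [625.0, 240.0], [700.0, 250.0], [678.0, 407.0]]
top lid (406, 131, 59, 65) ((631.811767578125, -221.8416748046875), (184.58267211914062, 155.36111450195312), 10.014896392822266) z 0.08136908785418026 box [[527.0, -161.0], [554.0, -314.0], [736.0, -282.0], [709.0, -129.0]]
top brass [260 190   5   5  20] [262.  192.1] [[0.5322 0.2931 0.02  ]] zmax [0.024 0.037]
top brass [221 203   5   4  14] [223.  204.1] [[0.4912 0.4088 0.02  ]] zmax [0.018 0.029]
top brass [287 246  16  16 120] [294.6 253.6] [[0.3492 0.1859 0.02  ]] zmax [0.013 0.019]
scene lid (403, 214, 77, 68) ((628.7905883789062, -225.1210174560547), (185.99581909179688, 153.9031219482422), 9.747262001037598) z 0.08152940358103261 box [[524.0, -165.0], [550.0, -317.0], [733.0, -285.0], [707.0, -134.0]]
scene lid (313, 185, 76, 60) ((560.1949462890625, 26.695068359375), (186.23236083984375, 157.66004943847656), 5.718075275421143) z 0.08141075928123256 box [[460.0, 96.0], [475.0, -61.0], [661.0, -42.0], [645.0, 114.0]]
scene lid (274, 139, 52, 30) ((652.7205200195312, 315.6129150390625), (93.3844985961914, 169.84100341796875), 10.185948371887207) z 0.07559883699777403 box [[592.0, 391.0], [622.0, 224.0], [714.0, 240.0], [684.0, 407.0]]
scene brass [263 239   7   2  12] [265.6 239.4] [[0.3626 0.1795 0.02  ]] zmax [0.015 0.021]
```

View pics/top_w.png

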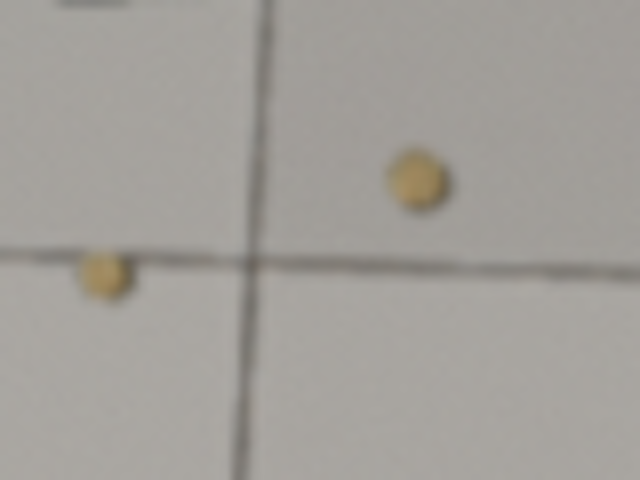

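View pics/scene_w.png

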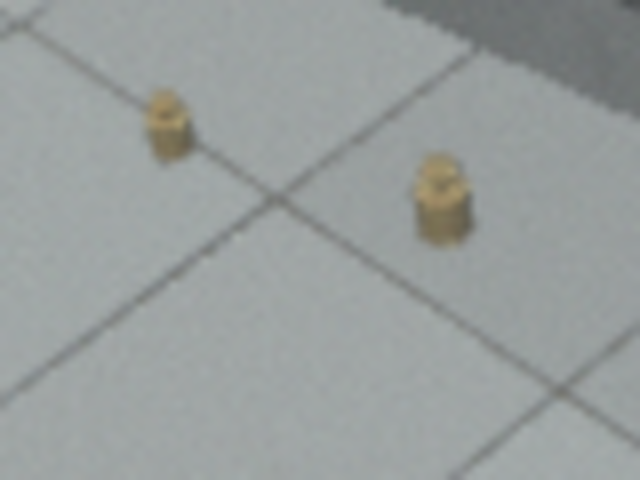

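```bash
python3 - <<'E'
from h import *
for n in("top","scene"):
    d=dict(np.load(f"{n}.npz"));P=pts(d)
    for nm,(x,y) in dict(big=(.532,.293),small=(.491,.409),cruc=(.40,-.03)).items():
        R=.06 if nm=="cruc" else .03
        m=(np.hypot(P[...,0]-x,P[...,1]-y)<R)&(P[...,2]>.010)&(P[...,2]<.06)&(d["depth"]>0)
        Q=P[m];print(n,nm,m.sum(),Q.mean(0).round(4) if m.sum() else"",np.percentile(Q,[2,98],axis=0).round(3).tolist() if m.sum() else "")
E
```

```text
top big 48 [0.5328 0.2933 0.0286] [[0.523, 0.284, 0.014], [0.544, 0.304, 0.039]]
top small 32 [0.4929 0.4099 0.0224] [[0.485, 0.403, 0.013], [0.501, 0.417, 0.031]]
top cruc 182 [ 0.3711 -0.0593  0.0178] [[0.344, -0.086, 0.011], [0.429, -0.034, 0.027]]
scene big 58 [0.5303 0.289  0.0242] [[0.521, 0.281, 0.012], [0.542, 0.298, 0.039]]
scene small 34 [0.49   0.4058 0.0217] [[0.483, 0.399, 0.01], [0.499, 0.413, 0.031]]
scene cruc 191 [ 0.3787 -0.0636  0.0191] [[0.346, -0.086, 0.012], [0.43, -0.039, 0.03]]
```

The larger weight is at about (0.532, 0.292), 21 mm across and 38 mm high. The lids show as 184 x 154 mm at z = 0.081. The left lid's nose front is at (0.470, 0.019) with yaw 6°, and the right one's at (0.539, -0.239) with yaw 10°. These fit the stated sizes. I'll try the left lid first by pressing the shut fingers on the nose and dragging it up.

```bash
cat >> h.py <<'E'
from scipy.spatial.transform import Rotation as Ro
def go(*targets):
    """world target (x,y,z,yaw_of_tool_y_deg) -> rows in tool axes cm/deg"""
    s=manip.sense();R=Ro.from_quat(s["tool_rot"]).as_matrix()
    y0=np.degrees(np.arctan2(R[1,1],R[0,1]))
    print("tcp",s["tcp_pos"].round(4),"yaw",y0.round(1),"tilt z",R[:,2].round(3),"F",s["force"].round(1),"gap",round(float(s["finger_gap"]),3),"t",s["t"])
    for x,y,z,w in targets: print(np.round(R.T@(np.array([x,y,z])-s["tcp_pos"])*100,2), round(-(w-y0),1))
E
python3 -c "
from h import *
go((.35,.35,.23,96),(.4235,.014,.2,96),(.4235,.014,.055,96))"
```

```text
tcp [0.1385 0.609  0.2307] yaw 77.2 tilt z [-0.001 -0.001 -1.   ] F [0.7 0.  0.5] gap 0.998 t 0.2
[-26.37 -20.56   0.09] -18.8
[-40.99 -51.69   3.13] -18.8
[-41.   -51.67  17.63] -18.8
```

Emit:
drive_tool:
  deltas: [-13,-10,0,-8,-26,-20.5,0,-16,-26.4,-20.6,0.1,-18.8,-31,-31,1,-18.8,-36,-41,2,-18.8,-41,-51.7,3.1,-18.8,-41,-51.7,3.1,-18.8,-41,-51.7,3.1,-18.8,-41,-51.7,3.1,-18.8,-41,-51.7,3.1,-18.8,-41,-51.7,3.1,-18.8,-41,-51.7,3.1,-18.8]
  hand: 0
  squeeze: 40

```text
t: 1.4
tcp_pos: [0.4004, 0.0746, 0.2046]
tool_rot: [-0.052, 0.999, -0.001, 0.0]
force: [1.5, -0.5, 0.5]
finger_gap: -0.002
```

```bash
python3 -c "
from h import *
go((.4235,.014,.2,96),(.4235,.014,.055,96))"
```

```text
tcp [0.4004 0.0746 0.2046] yaw 96.0 tilt z [ 0.    -0.001 -1.   ] F [ 1.5 -0.5  0.5] gap -0.002 t 1.4
[-1.66 -6.27  0.47] -0.0
[-1.66 -6.25 14.97] -0.0
```

Emit:
drive_tool:
  deltas: [-1,-4,0,0,-1.6,-6.2,0.5,0,-1.6,-6.2,0.5,0,-1.6,-6.2,4,0,-1.6,-6.2,8,0,-1.6,-6.2,12,0,-1.6,-6.2,15,0,-1.6,-6.2,15,0,-1.6,-6.2,15,0]

```text
t: 2.3
tcp_pos: [0.4223, 0.0153, 0.0548]
tool_rot: [-0.053, 0.999, -0.0, -0.001]
force: [-0.4, 0.7, -0.4]
finger_gap: 0.001
```

```bash
python3 -c "
from h import *
go((.4585,.018,.055,96))"
```

```text
tcp [0.4223 0.0153 0.0548] yaw 96.0 tilt z [-0.001 -0.001 -1.   ] F [-0.4  0.7 -0.4] gap 0.001 t 2.3
[-3.63 -0.11 -0.03] 0.0
```

Next I'll move in to touch the nose, slowly, watching the force.

Emit:
drive_tool:
  deltas: [-1.5,0,0,0,-2.5,0,0,0,-3.0,0,0,0,-3.3,0,0,0,-3.5,0,0,0,-3.5,0,0,0]

```text
t: 2.9
tcp_pos: [0.4571, 0.0189, 0.055]
tool_rot: [-0.053, 0.999, -0.0, -0.001]
force: [-0.3, 0.6, -0.1]
finger_gap: 0.003
```

Emit:
drive_tool:
  deltas: [-0.2,0,0,0,-0.3,0,0,0,-0.4,0,0,0]

```text
t: 3.2
tcp_pos: [0.4585, 0.0194, 0.0548]
tool_rot: [-0.053, 0.999, 0.0, -0.003]
force: [-4.9, -3.2, 4.3]
finger_gap: 0.002
```

Emit:
drive_tool:
  deltas: [-0.2,0,0,0,-0.4,0,0,0,-0.4,0,0,0]

```text
t: 3.5
tcp_pos: [0.4583, 0.0199, 0.0545]
tool_rot: [-0.053, 0.999, 0.001, -0.008]
force: [-8.5, -5.7, 5.4]
finger_gap: 0.002
```

Emit:
drive_tool:
  deltas: [-0.5,0,0,0,-0.8,0,0,0,-0.8,0,-0.5,0,-0.8,0,-1,0,-0.9,0,-1.5,0,-0.9,0,-2.0,0]

```text
t: 4.1
tcp_pos: [0.4592, 0.0209, 0.0729]
tool_rot: [-0.054, 0.998, 0.001, -0.017]
force: [-12.5, -6.9, -0.4]
finger_gap: -0.002
```

```bash
cat > lid.py <<'E'
from h import *
import sys
def lids():
    d=manip.snapshot("top");P=pts(d)
    return d,P
d,P=lids()
for nm,c,y in(("L",(.5705,.0295),6.0),("R",(.637,-.222),9.9)):
    # c: lip outer mid +0.102 along axis = case origin
    a=np.radians(y);ex=np.array([np.cos(a),np.sin(a)]);ey=np.array([-ex[1],ex[0]])
    D=P[...,:2]-np.array(c);u=D@ex;v=D@ey
    m=(abs(v)>.03)&(abs(v)<.07)&(u>-.1)&(u<.04)&(P[...,2]>.065)&(P[...,2]<.26)&(d["depth"]>0)
    h=P[...,2][m];k=np.polyfit(u[m],h,1);print(nm,m.sum(),"lid angle fit",np.arctan(-k[0]).round(3),"zmax",np.percentile(h,99).round(3))
cv2.imwrite(f"pics/{sys.argv[1]}.png",d["frame"][:,:,::-1])
s=manip.snapshot("scene");cv2.imwrite(f"pics/{sys.argv[1]}s.png",s["frame"][:,:,::-1])
E
python3 lid.py a1
```

```text
L 832 lid angle fit 0.157 zmax 0.163
R 1196 lid angle fit -0.001 zmax 0.086
```

View pics/a1s.png

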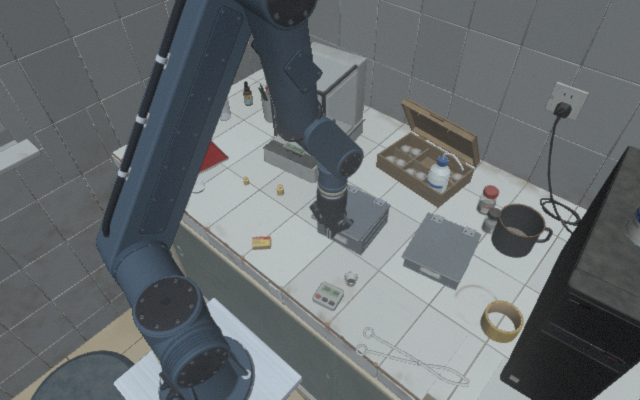

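Emit:
drive_tool:
  deltas: [-0.8,0,-0.6,0,-1.0,0,-1.2,0,-1.1,0,-1.8,0,-1.3,0,-2.4,0,-1.4,0,-3.0,0,-1.6,0,-3.6,0,-1.8,0,-4.2,0,-2.1,0,-4.8,0]

```text
t: 5.0
tcp_pos: [0.4703, 0.0225, 0.119]
tool_rot: [-0.056, 0.998, 0.002, -0.029]
force: [-19.5, -11.5, 5.5]
finger_gap: 0.001
```

```bash
python3 lid.py a2; python3 -c "
from h import *
go()"
```

```text
L 633 lid angle fit 0.539 zmax 0.216
R 1209 lid angle fit -0.0 zmax 0.086
tcp [0.4705 0.0225 0.1194] yaw 96.4 tilt z [-0.058 -0.    -0.998] F [-18.5 -10.3   6.3] gap -0.001 t 5.1
```

Emit:
drive_tool:
  deltas: [-0.9,0,-0.6,0,-1.15,0,-1.2,0,-1.45,0,-1.8,0,-1.75,0,-2.5,0,-2.05,0,-3.2,0,-2.4,0,-3.8,0,-2.8,0,-4.4,0,-3.2,0,-5.0,0,-3.6,0,-5.6,0]

```text
t: 6.0
tcp_pos: [0.5023, 0.0261, 0.173]
tool_rot: [-0.057, 0.998, 0.001, -0.037]
force: [-13.7, -4.4, 9.3]
finger_gap: -0.001
```

```bash
python3 lid.py a3; python3 -c "
from h import *
go()"
```

```text
L 340 lid angle fit 0.522 zmax 0.257
R 1206 lid angle fit -0.002 zmax 0.085
tcp [0.5031 0.0262 0.1737] yaw 96.5 tilt z [-0.073 -0.001 -0.997] F [-13.8  -4.   11. ] gap 0.002 t 6.1
```

View pics/a3s.png

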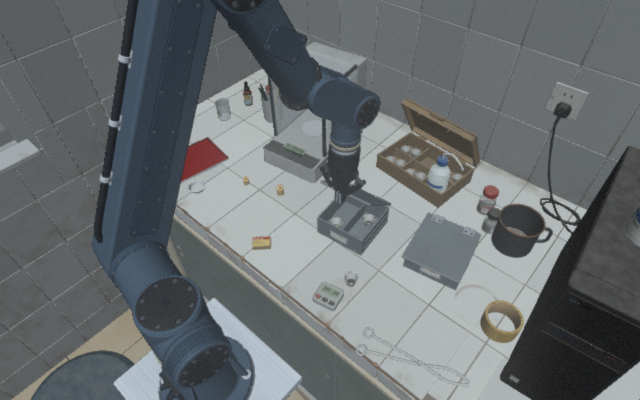

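Emit:
drive_tool:
  deltas: [4,0,0,0,8,0,0,0,9.5,0,0,0,9.5,0,0,0,9.5,0,0,0,9.5,0,0,0,9.5,0,0,0,9.5,0,0,0,9.5,0,0,0,9.5,0,0,0]

```text
t: 7.1
tcp_pos: [0.4091, 0.0155, 0.1804]
tool_rot: [-0.057, 0.998, 0.001, -0.036]
force: [-0.3, -0.2, -0.0]
finger_gap: 0.0
```

```bash
python3 lid.py a4; python3 -c "
from h import *
go()"
```

```text
L 1036 lid angle fit -0.004 zmax 0.085
R 1208 lid angle fit -0.004 zmax 0.086
tcp [0.409  0.0155 0.1805] yaw 96.5 tilt z [-0.073 -0.001 -0.997] F [-0.3 -0.   1. ] gap 0.001 t 7.2
```

View pics/a4s.png

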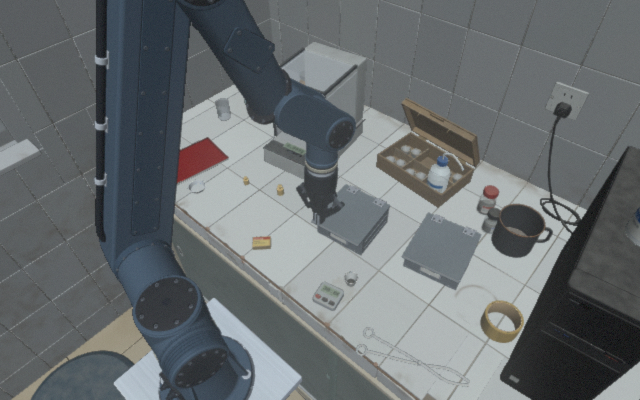

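The left lid fell shut (angle 0.0), so the left case is the worn one. The pressing left the tool tilted about 4°. That tilt lies in the pad plane, so a grasp along y still carries the weight upright. Next I'll pick up the weight.

```bash
python3 -c "
from h import *
go((.532,.2915,.14,96.5),(.532,.2915,.07,96.5))"
```

```text
tcp [0.409  0.0155 0.1805] yaw 96.5 tilt z [-0.073 -0.001 -0.997] F [-0.3 -0.   1. ] gap 0.001 t 7.2
[-15.61  26.01   3.11] -0.0
[-16.11  25.96  10.09] -0.0
```

Emit:
drive_tool:
  deltas: [-1,4,0,0,-3,8,0,0,-6,12,1,0,-9,16,2,0,-12,20,3,0,-15,25,3.1,0,-15.6,26,3.1,0,-15.6,26,3.1,0,-15.9,26,7,0,-16.1,26,10,0,-16.1,26,10,0,-16.1,26,10,0]
  hand: 5

```text
t: 8.4
tcp_pos: [0.5314, 0.2909, 0.0709]
tool_rot: [-0.056, 0.998, 0.001, -0.037]
force: [0.6, 0.2, -0.1]
finger_gap: 0.584
```

```bash
python3 - <<'E'
from h import *
go((.532,.2915,.002,96.5))
d=manip.snapshot("top");s=manip.snapshot("scene")
cv2.imwrite("pics/b1.png",cv2.resize(np.hstack([d["frame"][140:260,190:310],s["frame"][120:240,220:340]])[:,:,::-1],None,fx=3,fy=3))
E
```

```text
tcp [0.5314 0.2909 0.0709] yaw 96.4 tilt z [-0.074 -0.002 -0.997] F [ 0.6  0.2 -0.1] gap 0.584 t 8.4
[-0.58  0.01  6.87] -0.1
```

View pics/b1.png

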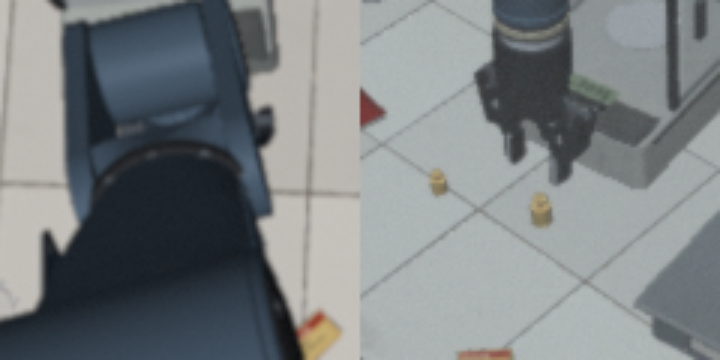

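The scene view shows the jaws straddling the larger weight, at (540,210) in the crop, and clear of the balance. I'll go down now.

Emit:
drive_tool:
  deltas: [-0.1,0,2,0,-0.3,0,4,0,-0.5,0,5.5,0,-0.6,0,6.3,0,-0.6,0,6.8,0,-0.6,0,6.8,0,-0.6,0,6.8,0]

```text
t: 9.2
tcp_pos: [0.5346, 0.2924, 0.0048]
tool_rot: [-0.056, 0.998, 0.002, -0.035]
force: [-0.2, -0.2, 0.2]
finger_gap: 0.586
```

```bash
python3 - <<'E'
from h import *
go((.532,.2915,.002,96.5))
s=manip.snapshot("scene")
cv2.imwrite("pics/b2.png",cv2.resize(s["frame"][140:220,240:340,::-1],None,fx=6,fy=6,interpolation=cv2.INTER_CUBIC))
E
```

```text
tcp [0.5346 0.2924 0.0048] yaw 96.5 tilt z [-0.069 -0.    -0.998] F [-0.2 -0.2  0.2] gap 0.586 t 9.2
[ 0.25 -0.07  0.3 ] -0.0
```

View pics/b2.png

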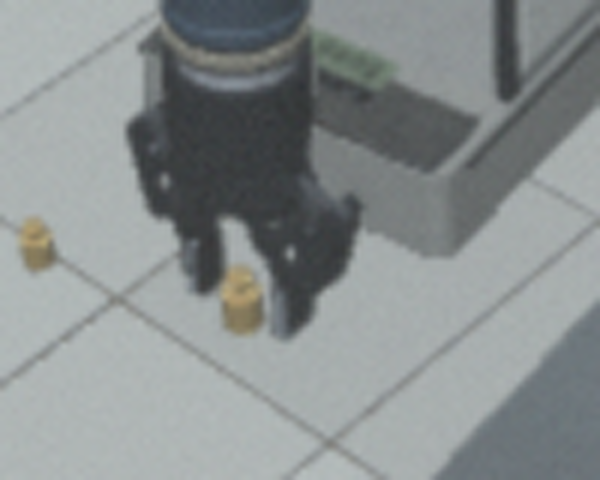

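Emit:
drive_tool:
  deltas: [0.3,0,0.3,0,0.3,0,0.3,0]

```text
t: 9.45
tcp_pos: [0.5309, 0.2921, 0.0023]
tool_rot: [-0.056, 0.998, 0.002, -0.035]
force: [-0.6, -0.2, -1.2]
finger_gap: 0.587
```

Emit:
drive_tool:
  deltas: [0,0,0,0,0,0,0,0,0,0,0,0,0,0,0,0,0,0,0,0,0,0,0,0,0,0,0,0]
  hand: 1
  squeeze: 30

```text
t: 10.15
tcp_pos: [0.5309, 0.2922, 0.0026]
tool_rot: [-0.056, 0.998, 0.002, -0.035]
force: [-0.8, -0.0, 4.6]
finger_gap: 0.243
```

```bash
python3 - <<'E'
from h import *
go((.532,.2915,.002,96.5))
s=manip.snapshot("scene")
cv2.imwrite("pics/b3.png",cv2.resize(s["frame"][140:220,240:340,::-1],None,fx=6,fy=6,interpolation=cv2.INTER_CUBIC))
E
```

```text
tcp [0.5309 0.2922 0.0026] yaw 96.5 tilt z [-0.069 -0.    -0.998] F [-0.8 -0.   4.6] gap 0.243 t 10.15
[-0.1  -0.08  0.05] -0.0
```

View pics/b3.png

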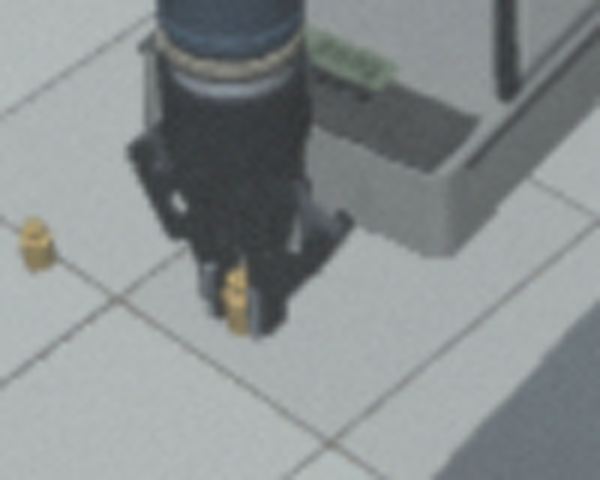

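Emit:
drive_tool:
  deltas: [0,0,-2,0,0,0,-5,0,0,0,-9,0,0,0,-13,0,0,0,-14,0,0,0,-14,0]

```text
t: 10.8
tcp_pos: [0.5419, 0.2924, 0.1437]
tool_rot: [-0.056, 0.998, 0.002, -0.033]
force: [-0.0, 0.2, -1.4]
finger_gap: 0.241
```

```bash
python3 - <<'E'
from h import *
go((.56,.0285,.15,96.5),(.56,.0285,.085,96.5))
s=manip.snapshot("scene")
cv2.imwrite("pics/b4.png",cv2.resize(s["frame"][100:220,220:380,::-1],None,fx=5,fy=5,interpolation=cv2.INTER_CUBIC))
E
```

```text
tcp [0.5419 0.2924 0.1437] yaw 96.5 tilt z [-0.065  0.001 -0.998] F [-0.   0.2 -1.4] gap 0.241 t 10.8
[  1.22 -26.42  -0.77] -0.0
[  0.8  -26.48   5.71] -0.0
```

View pics/b4.png

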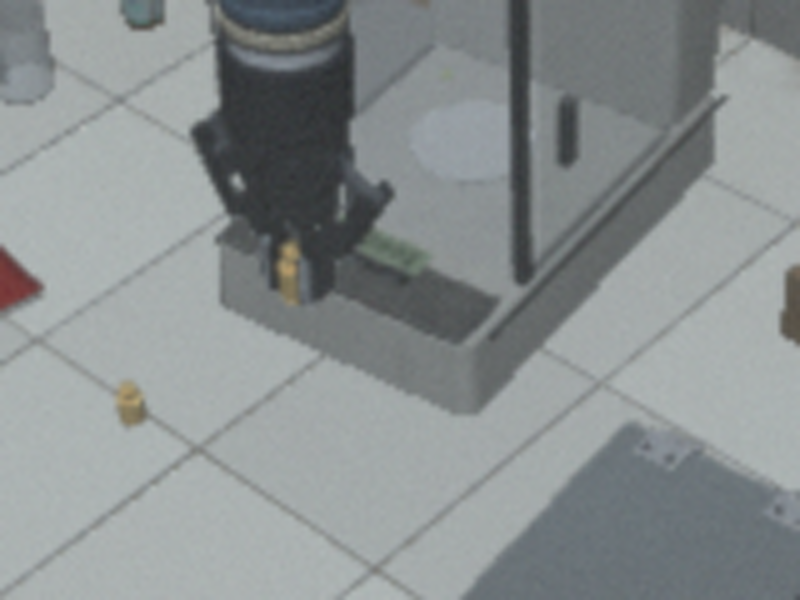

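The weight is lifted and upright in the jaws, at (290,275) in the crop. I'll carry it over lid L.

Emit:
drive_tool:
  deltas: [0.2,-4,-0.7,0,0.4,-9,-0.7,0,0.7,-14,-0.7,0,1,-19,-0.7,0,1.2,-24,-0.7,0,1.2,-26.4,-0.7,0,1.2,-26.4,-0.7,0,1.2,-26.4,-0.7,0,1.1,-26.4,2,0,0.9,-26.4,4,0,0.8,-26.5,5,0,0.8,-26.5,5,0]

```text
t: 12.05
tcp_pos: [0.557, 0.0292, 0.0885]
tool_rot: [-0.057, 0.998, 0.002, -0.037]
force: [0.0, -0.6, -0.5]
finger_gap: 0.242
```

```bash
python3 - <<'E'
from h import *
go((.56,.0285,.085,96.5))
s=manip.snapshot("scene")
cv2.imwrite("pics/b5.png",cv2.resize(s["frame"][150:260,280:420,::-1],None,fx=5,fy=5,interpolation=cv2.INTER_CUBIC))
E
```

```text
tcp [0.557  0.0292 0.0885] yaw 96.6 tilt z [-0.074  0.    -0.997] F [ 0.  -0.6 -0.5] gap 0.242 t 12.05
[-0.31 -0.11  0.33] 0.1
```

View pics/b5.png

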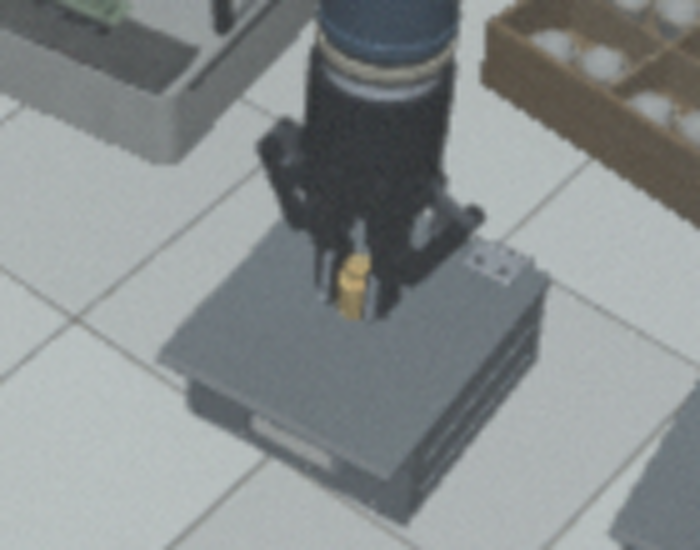

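Emit:
drive_tool:
  deltas: [0,0,0.2,0,0,0,0.35,0,0,0,0.35,0]

```text
t: 12.4
tcp_pos: [0.558, 0.029, 0.0866]
tool_rot: [-0.057, 0.998, 0.002, -0.035]
force: [0.5, -0.4, -1.3]
finger_gap: 0.238
```

Emit:
drive_tool:
  deltas: [0,0,0.2,0,0,0,0.3,0,0,0,0.3,0]

```text
t: 12.7
tcp_pos: [0.5577, 0.029, 0.0837]
tool_rot: [-0.057, 0.998, 0.002, -0.035]
force: [0.1, 0.5, -0.5]
finger_gap: 0.244
```

Emit:
drive_tool:
  deltas: [0,0,0.1,0,0,0,0.2,0,0,0,0.2,0]

```text
t: 13.0
tcp_pos: [0.5578, 0.0289, 0.0825]
tool_rot: [-0.057, 0.998, 0.002, -0.035]
force: [-1.0, 0.6, 4.7]
finger_gap: 0.243
```

Contact is +4.7 N at z = 0.0825, as expected. I'll release gently and withdraw upward.

Emit:
drive_tool:
  deltas: [0,0,0,0,0,0,0,0,0,0,0,0,0,0,0,0,0,0,0,0]
  hand: 5

```text
t: 13.5
tcp_pos: [0.5577, 0.0289, 0.0824]
tool_rot: [-0.057, 0.998, 0.002, -0.035]
force: [-1.0, -0.0, -0.5]
finger_gap: 0.585
```

Emit:
drive_tool:
  deltas: [0,0,-1,0,0,0,-3,0,0,0,-6,0,0,0,-9,0,0,0,-9,0]

```text
t: 14.0
tcp_pos: [0.5675, 0.0286, 0.1769]
tool_rot: [-0.057, 0.998, 0.001, -0.03]
force: [0.5, -0.8, -0.3]
finger_gap: 0.585
```

```bash
python3 - <<'E'
from h import *
go((.49,-.25,.18,100),(.49,-.25,.055,100))
s=manip.snapshot("scene")
cv2.imwrite("pics/b6.png",cv2.resize(s["frame"][150:260,280:420,::-1],None,fx=5,fy=5,interpolation=cv2.INTER_CUBIC))
E
```

```text
tcp [0.5675 0.0286 0.1769] yaw 96.6 tilt z [-0.061 -0.002 -0.998] F [ 0.5 -0.8 -0.3] gap 0.585 t 14.0
[ 10.89 -26.79   0.21] -3.4
[ 10.14 -26.85  12.69] -3.4
```

View pics/b6.png

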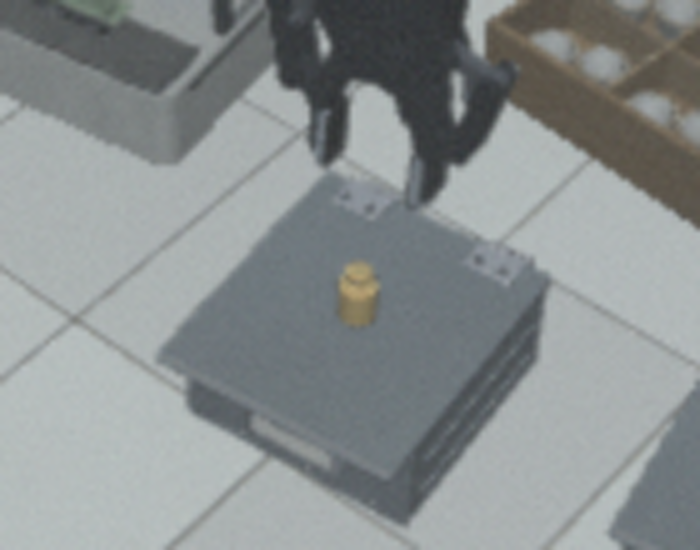

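The larger weight stands upright in the middle of lid L, at (358,295) in the crop. On to lid R.

Emit:
drive_tool:
  deltas: [2,-4,0,0,4,-9,0,-1,6,-14,0,-2,8,-19,0,-3,10,-24,0.2,-3.4,10.9,-26.8,0.2,-3.4,10.9,-26.8,0.2,-3.4,10.9,-26.8,0.2,-3.4,10.7,-26.8,4,-3.4,10.4,-26.8,8,-3.4,10.1,-26.8,12,-3.4,10.1,-26.8,12.7,-3.4]
  hand: 0
  squeeze: 40

```text
t: 15.25
tcp_pos: [0.4853, -0.245, 0.0488]
tool_rot: [-0.088, 0.995, 0.006, -0.036]
force: [-0.9, -0.3, 0.3]
finger_gap: 0.004
```

```bash
python3 -c "
from h import *
go((.4935,-.247,.053,100),(.526,-.241,.053,100))"
```

```text
tcp [ 0.4853 -0.245   0.0488] yaw 100.1 tilt z [-0.073  0.005 -0.997] F [-0.9 -0.3  0.3] gap 0.004 t 15.25
[-0.74 -0.34 -0.48] 0.1
[-4.03 -0.31 -0.71] 0.1
```

Emit:
drive_tool:
  deltas: [-1.5,-0.3,-0.5,0,-3,-0.3,-0.5,0,-3.7,-0.3,-0.6,0,-3.9,-0.3,-0.6,0,-3.9,-0.3,-0.6,0]

```text
t: 15.75
tcp_pos: [0.5247, -0.2405, 0.0527]
tool_rot: [-0.089, 0.995, 0.006, -0.036]
force: [0.3, 0.1, 0.5]
finger_gap: -0.0
```

Emit:
drive_tool:
  deltas: [-0.2,0,0,0,-0.3,0,0,0,-0.3,0,0,0]

```text
t: 16.05
tcp_pos: [0.526, -0.2398, 0.0528]
tool_rot: [-0.089, 0.995, 0.006, -0.038]
force: [-4.9, -0.9, 4.0]
finger_gap: -0.002
```

Emit:
drive_tool:
  deltas: [-0.5,0,0,0,-0.9,0,0,0,-1.0,0,-0.5,0,-1.0,0,-1.0,0,-1.0,0,-1.6,0,-1.0,0,-2.2,0,-1.05,0,-2.8,0,-1.1,0,-3.4,0,-1.2,0,-4.0,0,-1.3,0,-4.6,0,-1.4,0,-5.2,0,-1.5,0,-5.8,0]

```text
t: 17.25
tcp_pos: [0.5351, -0.2379, 0.1078]
tool_rot: [-0.089, 0.995, 0.009, -0.049]
force: [-19.0, -7.8, 2.5]
finger_gap: -0.001
```

```bash
python3 lid.py c1; python3 -c "
from h import *
go()"
```

```text
L 1278 lid angle fit -0.004 zmax 0.085
R 455 lid angle fit 0.298 zmax 0.123
tcp [ 0.5354 -0.2379  0.1087] yaw 100.2 tilt z [-0.097  0.008 -0.995] F [-20.7  -6.6   7.5] gap -0.001 t 17.35
```

View pics/c1s.png

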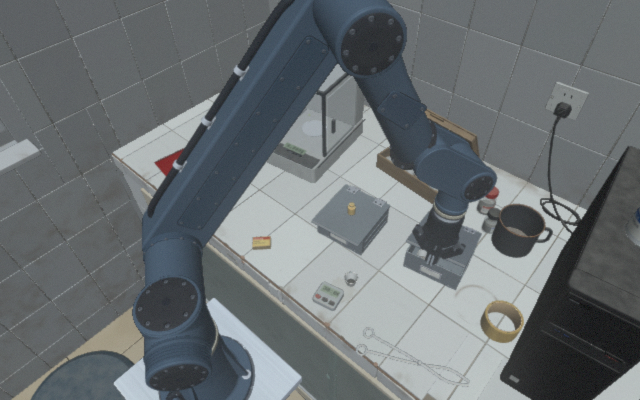

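Emit:
drive_tool:
  deltas: [-0.85,0,-0.7,0,-1.05,0,-1.3,0,-1.3,0,-1.95,0,-1.55,0,-2.55,0,-1.85,0,-3.2,0,-2.15,0,-3.85,0,-2.5,0,-4.5,0,-2.9,0,-5.1,0,-3.3,0,-5.75,0,-3.75,0,-6.4,0,-4.0,0,-6.8,0]

```text
t: 18.45
tcp_pos: [0.5723, -0.2315, 0.1736]
tool_rot: [-0.09, 0.994, 0.01, -0.058]
force: [-19.6, -2.7, 12.9]
finger_gap: 0.004
```

```bash
python3 lid.py c2; python3 -c "
from h import *
go()"
```

```text
L 1271 lid angle fit -0.004 zmax 0.085
R 399 lid angle fit 0.68 zmax 0.193
tcp [ 0.573  -0.2314  0.1743] yaw 100.2 tilt z [-0.116  0.01  -0.993] F [-20.3  -1.9  17.1] gap 0.004 t 18.55
```

Emit:
drive_tool:
  deltas: [3,0,0,0,6,0,0,0,9,0,0,0,9,0,0,0,9,0,0,0,9,0,0,0,9,0,0,0,9,0,0,0,9,0,0,0,9,0,0,0,9,0,0,0,9,0,0,0]

```text
t: 19.75
tcp_pos: [0.4851, -0.2476, 0.1843]
tool_rot: [-0.09, 0.994, 0.01, -0.057]
force: [-0.0, 0.7, 0.2]
finger_gap: 0.0
```

```bash
python3 lid.py c3; python3 -c "
from h import *
go()"
```

```text
L 1275 lid angle fit -0.002 zmax 0.086
R 818 lid angle fit 0.348 zmax 0.201
tcp [ 0.4851 -0.2476  0.1844] yaw 100.2 tilt z [-0.116  0.01  -0.993] F [-0.8 -0.1  0.4] gap 0.0 t 19.85
```

View pics/c3s.png

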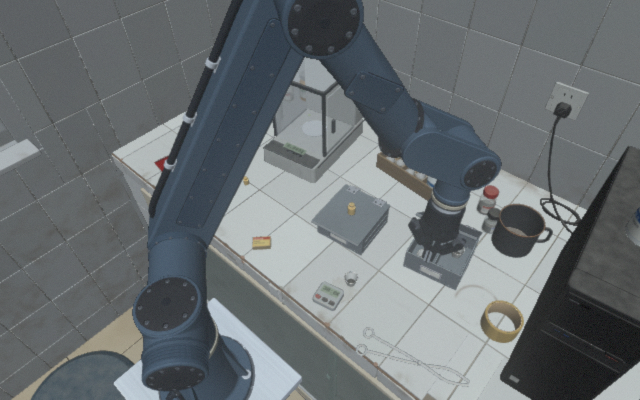

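Emit:
drive_tool:
  deltas: [3,0,-3,0,5,0,-6,0,6,3,-9,0,7,7,-12,0,8,11,-12,0,8,15,-12,0,8,20,-12,0,8,24,-12,0,8,28,-12,0,8,28,-12,0,8,28,-12,0,8,28,-12,0]

```text
t: 21.05
tcp_pos: [0.3716, 0.0115, 0.3211]
tool_rot: [-0.09, 0.994, 0.01, -0.057]
force: [-0.4, 0.1, 0.1]
finger_gap: 0.002
```

```bash
python3 lid.py c4; python3 - <<'E'
from h import *
go()
d=manip.snapshot("top");P=pts(d)
a=np.radians(9.9);ex=np.array([np.cos(a),np.sin(a)]);ey=np.array([-ex[1],ex[0]])
D=P[...,:2]-np.array((.637,-.222));u=D@ex;v=D@ey
m=(abs(v)<.07)&(u<.075)&(u>-.09)&(P[...,2]>.09)&(d["depth"]>0)
print(m.sum(),np.arctan(-np.polyfit(u[m],P[...,2][m],1)[0]),np.percentile(P[...,2][m],[1,50,99]),u[m].min())
m=(abs(v)<.07)&(d["depth"]>0)
for lo in np.arange(-.1,.09,.02):
    k=m&(u>lo)&(u<lo+.02);print(round(lo,2),np.percentile(P[...,2][k],[10,50,90]).round(3))
E
```

```text
L 1110 lid angle fit 0.001 zmax 0.085
R 822 lid angle fit 0.353 zmax 0.201
tcp [0.3716 0.0112 0.321 ] yaw 100.1 tilt z [-0.116  0.01  -0.993] F [-0.1  0.6  1. ] gap -0.002 t 21.15
1787 0.7277915658900423 [0.09441245 0.15400114 0.20118295] -0.05009898721063705
-0.1 [-0.002  0.001  0.004]
-0.08 [-0.     0.027  0.071]
-0.06 [0.008 0.038 0.2  ]
-0.04 [0.009 0.181 0.194]
-0.02 [0.012 0.167 0.176]
0.0 [0.011 0.149 0.158]
0.02 [0.01  0.131 0.14 ]
0.04 [0.013 0.114 0.122]
0.06 [0.09  0.097 0.105]
0.08 [0.001 0.085 0.088]
```

View pics/c4s.png

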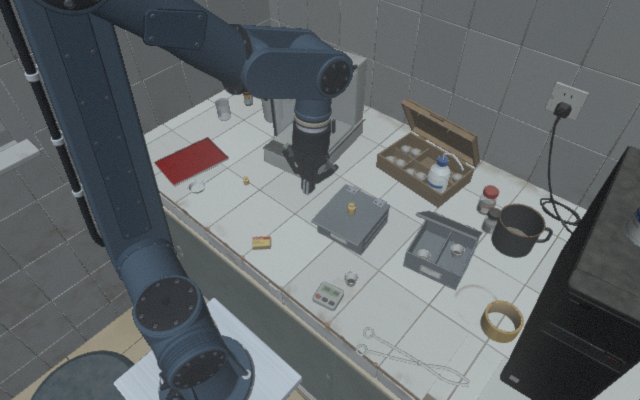

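View pics/c4.png

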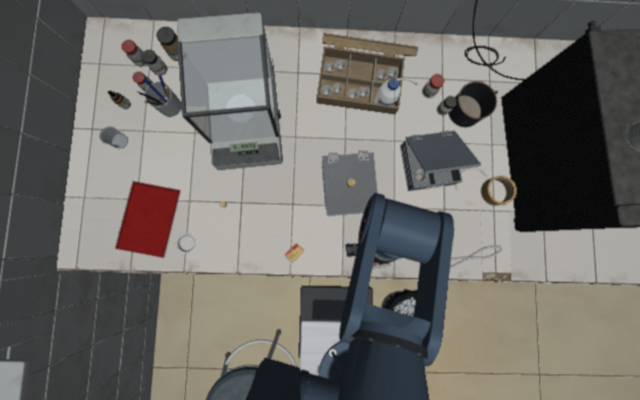

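Lid R stands by itself at 0.73 rad. Lid L is shut with the larger weight upright on it, at (351,209) in the scene view, and the other things haven't moved. The gripper touches nothing, so I'll hand the job in.

```bash
python3 -c "
from station import manip
print(manip.sign_off())"
```

```text
the job is handed in; nothing more can be done
None
```

The job is done and handed in at about 21 s of the 72 s allowed.

- **Finding the worn hinge:** I lifted the left lid to about 0.73 rad by pressing the shut fingers on its front edge and dragging it up. When released it fell shut, so the left case is the worn one.
- **Marking it:** I set the larger brass weight near the middle of the left lid.
- **The sound case:** I lifted the right lid the same way and let go, and it stayed up.

**Last checks:**
- The right lid still stood at 0.73 rad, measured from depth, 1.3 s after the gripper had backed off.
- The left lid measured 0.00 rad, and the weight was upright on it.
- The smaller weight, crucible, matchbox and dish look unmoved in the pictures. I did not measure them again.
- The arm was clear of everything.
- The highest wrist force read was about 27 N.

**Disagreements:**
- My first angle fit for the right lid gave 0.35 rad, because it also took in points from the case's inside. The 0.73 rad figure leaves those out, and the depth profile and front-edge height agree with it.
- Pressing on the lids left the tool tilted by about 4 to 7 degrees. The weight still stood upright.

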